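Set the label sensor slide and take up its screw play

TASK

The sensor slide with the orange knob has play in its screw. Turn the orange knob counter-clockwise (seen from above) past the green mark until its white pointer is at the yellow overshoot mark, then come back clockwise, stop with the pointer on the green mark and let go, so that the slide is left on its own green mark with the play taken up. Do not turn the grey knob beside it.

Things in the scene. Friction and masses are not known exactly. Their poses are not given: they have to be found in the camera images.
- orange_knob_grip (a point): On the orange knob's upright axis, 82 mm above the table. Orange bar grip 50 mm long, 14 mm thick (grip across this; one grasp does the whole turn), from 28 mm below to 15 mm above this point, on a black disc 62 mm wide; fixed dial 34 mm below it, on a grey box 88 x 84 mm. x axis: level along the bar to its white pointer end; z up; turns with the knob. Unit fixed to table, base 96 x 200 mm.
- orange_knob (a joint): Knob angle in rad, growing counter-clockwise from above; starts between 0 and 0.2. Pointer on the dial's green mark at 0.50, on the yellow mark at 1.20; hard stops at -0.05 and 1.50. About 0.15 N m of friction; stays where it is left. White ticks every 10 degrees from 0.
- orange_slide (a joint): Travel in m of the aluminium carriage (60 x 34 mm, black fork sensor, top 46 mm above the table) away from the knob; starts at 0. Follows the knob with play: turning counter-clockwise at 0.045 x (angle - 0.40); coming back clockwise, once 0.40 rad is taken up, at 0.045 x angle. Its red pointer is on the green mark of the white scale at 0.0225.
- grey_knob_pointer (a point): Pointer end, 30 mm from the axis, 54 mm above the table, of a like knob with a grey bar grip on a like box without a slide, which stands in front of or behind the orange unit. It must stay as it is. The labelling machine to the right of both units rises to about 0.5 m: swing round it on the robot's side, high and drawn back.

How it is judged:
By the outcome, as a careful person would: the job done as asked, in the order asked, and still so for the second after the job is handed in, with the robot touching nothing.
It also fails if it takes over 37 s, if anything falls off the work surface, if the arm or the gripper's body presses on something with over 40 N, if the wrist force passes 120 N, or if a joint passes its speed limit or range.

ROBOT

A 6-joint arm with a two-finger parallel gripper is mounted at the origin on a cart in front of the work surface, level with it; the furniture and walls round the work are solid. World frame = base frame: x ahead of the robot, y to its left, z up, the work surface at z = 0. Lengths are in mm, angles in rad, forces in N, time in s.
With the tool pointing down it reaches from about 400 to 925 mm from the base axis. Payload 12.5 kg.
Tool frame: the origin (TCP) lies at the very end of the fingers, on their centre line; the grasp point (between the pads) lies 19 mm behind it; z points along the fingers, y is the direction in which the jaws open and shut (so a half turn about z gives the same grasp; the last joint's range is limited). The gripper opens to 95 mm and grips with 3 to 60 N. Pads are 20 mm wide; open, the fingers measure 119 mm over their backs; the gripper's body (75 mm by 180 mm) begins 59 mm behind the grasp point.
Start: joints at [1.214, 0.491, 1.559, -0, 1.092, -0.106], TCP at [155.095, 605.471, 185.961] pointing down, gripper open.
Joint ranges: [-3.1, 3.1], [-0.84, 2.19], [0.05, 2.79], [-1.13, 4.28], [0.06, 2.93], [-2.69, 2.69]. Speed limits (rad/s): [2.22, 2.22, 2.79, 3.14, 3.14, 3.14].

INTERFACE

Orientations are given as [roll, pitch, yaw] about the fixed x, y, z axes, in that order (R = Rz(yaw) Ry(pitch) Rx(roll)).
In Python, from cell import env gives the robot as it stands.
- The arm moves only by the shell command python3 -m pendant 'ROWS'. ROWS is JSON, a list that holds one entry, the list of rows, each a list of 5 numbers: the opening, from 0 (shut) to 1 (fully open), then the shift along the tool's x, y, z in m, then the turn about the tool's z in rad. A call has exactly 8 rows; each row is the pose to reach, as a shift and turn from the pose commanded when the call began, along the tool's axes at that moment; what a row does not reach only later rows make up. A row lasts 1/10 s, in which the tool goes at most 50 mm and 8.59 degrees, less where a joint would pass 70% of its speed; a pose out of reach is approached as far as the arm can. A call with a gripper value outside its range is refused whole. The fingers move at their own pace and stop on an object; the grip force is fixed at half the most. Time passes only in rows, so rows that repeat a pose let the fingers close, or fill a call up. It gives the time, the measured TCP pose, the force and the opening at its end, in the units of the state.
- env.state(): the state, without advancing time (a new reading comes with each control period).
- env.read_camera(name): name is "scene" or "side" or "wrist"; returns a dict with "image" (400x640x3 uint8, blue, green, red), "range_z" (400x640 float32, mm along the optical axis (not along the pixel's ray), 0 where there is no reading), "fx", "fy", "cx", "cy" (pixels), "rvec" (rotation vector, rad) and "tvec" (3), from world to camera coordinates, as OpenCV has them; the wrist camera has in their place "tool_from_camera" (4x4, takes a point from camera to tool coordinates, whose origin is the TCP and whose axes are the flange's). Camera axes: x right, y down, z forward; pixel columns grow to the right and rows downward; lengths in mm; the calibration is good to about 2 mm. The wrist camera is an equidistant fisheye: a pixel r from the principal point sees the ray r / f radians off the axis. A picture is of the moment at which its call begins: read the wrist's pose just before it.
- env.job_done(): hands the job in, once; it reports no verdict.
The state is a dict: "t": time; "joints": joint angles; "qvel": joint speeds; "tau": joint torques, N m; "eef_pos": TCP position; "tcp_rot": TCP orientation; "ft_force": force on the tool from outside, world axes, zero at the start; "moment": the same for the moment, N m; "opening": opening from 0.0 (shut) to 1.0 (fully open).
Only numpy, scipy, OpenCV 4.12 (cv2) and the standard library are available. Lean on these libraries where they do the work, as an engineer would, in place of code of your own. Each camera call takes 0.05 s, during which the arm holds its last target. There are 200 camera calls.

## Working session

There is one attempt and no reset: what is moved stays moved. The work goes in short steps, Python scripts to look and compute and a shell command to move; the robot and the scene stay as the last step left them, time stands still between calls to the robot, and variables do not carry over. Pictures are saved under pics/ and viewed, about 8 in all and at most 12, crops included, and the job is handed in when it is done.

```bash
ls; mkdir -p pics; cat > h.py <<'E'
from cell import env
import numpy as np, cv2
from scipy.spatial.transform import Rotation as R
def pts(c):
    "world points (HxWx3) for fixed camera from range_z"
    v,u=np.mgrid[0:400,0:640]; z=c["range_z"]
    P=np.stack([(u-c["cx"])/c["fx"]*z,(v-c["cy"])/c["fy"]*z,z],-1)
    M=cv2.Rodrigues(np.array(c["rvec"],float))[0]
    return (P-np.array(c["tvec"]).ravel())@M
def ray(c,u,v,h):
    "pixel -> world point on plane z=h"
    M=cv2.Rodrigues(np.array(c["rvec"],float))[0]; o=-M.T@np.array(c["tvec"]).ravel()
    d=M.T@np.array([(u-c["cx"])/c["fx"],(v-c["cy"])/c["fy"],1]); return o+d*(h-o[2])/d[2]
def wray(c,s,u,v,h):
    T=np.array(c["tool_from_camera"]); dx,dy=u-c["cx"],v-c["cy"]; r=np.hypot(dx,dy); th=r/c["fx"]
    d=np.array([np.sin(th)*dx/max(r,1e-9),np.sin(th)*dy/max(r,1e-9),np.cos(th)])
    W=R.from_euler('xyz',s["tcp_rot"]).as_matrix(); o=W@T[:3,3]+np.array(s["eef_pos"]); d=W@T[:3,:3]@d
    return o+d*(h-o[2])/d[2]
E
python3 - <<'E'
from h import *
s=env.state(); print(s)
a=env.read_camera("scene"); b=env.read_camera("side")
for n,c in(("scene",a),("side",b)):
    cv2.imwrite(f"pics/{n}0.png",c["image"])
    P=pts(c); hsv=cv2.cvtColor(c["image"],cv2.COLOR_BGR2HSV)
    m=cv2.inRange(hsv,(5,150,120),(20,255,255)); k,l,st,ce=cv2.connectedComponentsWithStats(m)
    for i in range(1,k):
        if st[i,4]>30:
            q=P[(l==i)&(c["range_z"]>0)]; print(n,st[i],ce[i],np.median(q,0),q.min(0),q.max(0))
E
```

```text
pics
{'t': 0.0, 'joints': array([ 1.21441822e+00,  4.91589792e-01,  1.55945393e+00, -1.03409426e-05,
        1.09169174e+00, -1.05618159e-01]), 'qvel': array([ 0.00085974, -0.00136683, -0.00171754, -0.00042607, -0.00067187,
        0.00053246]), 'tau': array([-1.23677208e-03, -6.12625122e+01, -2.58193338e+01,  6.92244200e-02,
        4.82199644e-02, -1.86940943e-04]), 'eef_pos': array([154.98232313, 605.19420564, 185.34144113]), 'tcp_rot': array([-3.14045524e+00, -1.11357132e-04,  2.89083741e+00]), 'ft_force': array([ 0.25477866, -0.60274091,  0.09663966]), 'moment': array([ 0.02268795, -0.00128719,  0.0648667 ]), 'opening': 0.9985601561033294}
scene [102 134  46  16 207] [124.36714976 141.89855072] [459.77231047 900.76700305  16.2243205 ] [445.37525343 841.56061423  11.10361595] [479.52470354 972.66859629  19.55822644]
scene [361 163  20  12  79] [371.58227848 168.20253165] [594.63303229 303.318251    96.96065254] [568.03015304 296.70343485  93.22023469] [616.37745123 315.02438216  99.06147041]
scene [414 225  12   9  68] [419.35294118 229.20588235] [444.47770423 141.57225864 134.42543587] [440.72471941 132.41085041 130.63564748] [447.5562494  151.04143857 138.64433852]
scene [429 231  13  10  67] [434.53731343 235.50746269] [443.96139137 117.29805954 134.96004067] [440.30676857 108.41856661 129.44220895] [447.70085722 126.87000689 138.23957288]
side [209  92  25  22 165] [220.41818182 102.58181818] [462.89910558 904.46076927  16.3203785 ] [448.57666913 842.47007225   6.50841391] [482.5820944  971.30019267  20.73202544]
side [345 275   9  12  56] [348.76785714 280.78571429] [445.88721748 140.38540824 134.31254252] [442.83661786 130.30349836 130.15752977] [448.52935724 151.32932282 139.36312482]
side [463 389  23  11  33] [475.93939394 392.24242424] [482.94738406 -88.1464899  187.18543007] [472.36523976 -99.49655715 174.71987435] [486.01519839 -78.72209292 190.37083093]
```

View pics/scene0.png

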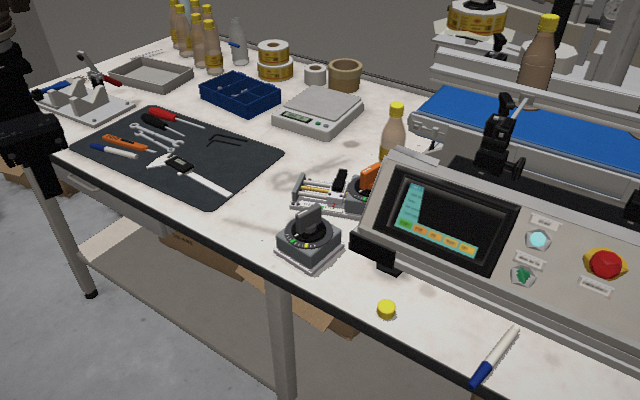

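View pics/side0.png

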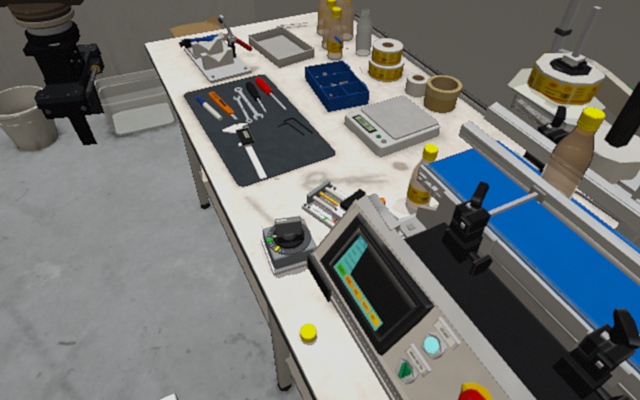

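Scene view: orange bar at about (371,168), half hidden by the panel; grey knob in front at (308,228); slide to the left of the orange unit. I'll check the clearances numerically and the grey knob, then move.

```bash
python3 - <<'E'
from h import *
a=env.read_camera("scene"); b=env.read_camera("side"); w=env.read_camera("wrist"); s=env.state()
Q=np.vstack([pts(c)[c["range_z"]>0] for c in(a,b)])
for lo in (110,140,200,300,400):
    q=Q[(Q[:,2]>lo)&(Q[:,0]>300)&(Q[:,0]<850)&(Q[:,1]>-100)&(Q[:,1]<600)]
    for x in range(300,850,50):
        r=q[(q[:,0]>=x)&(q[:,0]<x+50)]
        if len(r)>5: print(lo,x,"ymax",r[:,1].max().round(),end="; ")
    print()
q=Q[(Q[:,2]>55)&(Q[:,2]<110)&(Q[:,0]>350)&(Q[:,0]<530)&(Q[:,1]>220)&(Q[:,1]<450)]; print("grey",q.min(0),q.max(0),np.median(q,0))
q=pts(a)[160:178,355:385].reshape(-1,3); hsv=cv2.cvtColor(a["image"],cv2.COLOR_BGR2HSV)
m=cv2.inRange(hsv,(5,150,120),(20,255,255)); m[:150]=0;m[185:]=0;m[:,:355]=0;m[:,390:]=0
o=pts(a)[m>0]; print(o[::4].round()); print(np.array(w["tool_from_camera"]).round(3),w["fx"],w["cx"],w["cy"])
E
```

```text
110 400 ymax 243.0; 110 450 ymax 243.0; 110 500 ymax 243.0; 110 550 ymax 165.0; 110 600 ymax 257.0; 110 650 ymax 274.0; 110 700 ymax 350.0; 110 750 ymax 327.0; 110 800 ymax 296.0; 
140 400 ymax 197.0; 140 450 ymax 243.0; 140 500 ymax 243.0; 140 550 ymax 165.0; 140 600 ymax 257.0; 140 650 ymax 274.0; 140 700 ymax 342.0; 140 750 ymax 327.0; 140 800 ymax 296.0; 
200 500 ymax 237.0; 200 550 ymax 119.0; 200 600 ymax 186.0; 200 650 ymax 264.0; 200 700 ymax 274.0; 200 750 ymax 269.0; 200 800 ymax 296.0; 
300 750 ymax 123.0; 300 800 ymax 109.0; 

grey [394.4708277  220.02908907  55.02516358] [455.38165348 363.23511008 109.9479975 ] [424.37587473 323.12588873  81.51500567]
[[613. 305.  98.]
 [607. 306.  98.]
 [614. 301.  96.]
 [604. 306.  97.]
 [609. 300.  96.]
 [602. 307.  96.]
 [603. 299.  98.]
 [592. 311.  97.]
 [597. 305.  97.]
 [602. 299.  96.]
 [592. 302.  99.]
 [600. 298.  95.]
 [592. 302.  96.]
 [584. 306.  97.]
 [591. 301.  95.]
 [582. 305.  96.]
 [571. 314.  97.]
 [578. 305.  97.]
 [570. 309.  97.]
 [577. 304.  95.]
 [575. 305.  94.]
 [588. 295.  68.]]
[[ 1.00000e-03 -9.71000e-01 -2.40000e-01  6.75930e+01]
 [ 1.00000e+00  1.00000e-03 -0.00000e+00 -1.57500e+00]
 [ 1.00000e-03 -2.40000e-01  9.71000e-01 -1.97842e+02]
 [ 0.00000e+00  0.00000e+00  0.00000e+00  1.00000e+00]] 309.70691628693146 322.1429857714053 197.2496627047865
```

```bash
python3 -m pendant '[[[1,-0.041,-0.018,-0.012,0],[1,-0.082,-0.036,-0.024,0],[1,-0.123,-0.054,-0.036,0],[1,-0.164,-0.072,-0.048,0],[1,-0.205,-0.09,-0.06,0],[1,-0.246,-0.108,-0.065,0],[1,-0.287,-0.126,-0.065,0],[1,-0.328,-0.144,-0.065,0]]]'
python3 -m pendant '[[[0.6,-0.041,-0.018,0,0],[0.6,-0.082,-0.036,0,0],[0.6,-0.108,-0.049,0,0],[0.6,-0.108,-0.049,0,0],[0.6,-0.108,-0.049,0,0],[0.6,-0.108,-0.049,0,0],[0.6,-0.108,-0.049,0,0],[0.6,-0.108,-0.049,0,0]]]'
python3 - <<'E'
from h import *
s=env.state(); w=env.read_camera("wrist"); print(s["joints"],s["eef_pos"],s["tcp_rot"])
np.savez("w1.npz",**{k:np.array(v) for k,v in w.items()}); np.savez("s1.npz",**s)
cv2.imwrite("pics/w1.png",cv2.resize(w["image"],(800,500)))
E
```

```text
t: 1.05
eef_pos: [438.3, 383.2, 251.3]
tcp_rot: [3.141, 0.0, 2.891]
ft_force: [0.8, 0.5, 0.5]
opening: 1.003
t: 1.85
eef_pos: [528.9, 311.1, 251.2]
tcp_rot: [3.141, 0.0, 2.892]
ft_force: [0.4, -0.2, -1.1]
opening: 0.601
[ 4.23977876e-01  4.18567238e-01  1.50142706e+00  9.58384590e-05
  1.22132648e+00 -8.97345735e-01] [528.9018147  311.05231499 251.15676741] [3.14135269e+00 1.56356370e-04 2.89208712e+00]
```

View pics/w1.png

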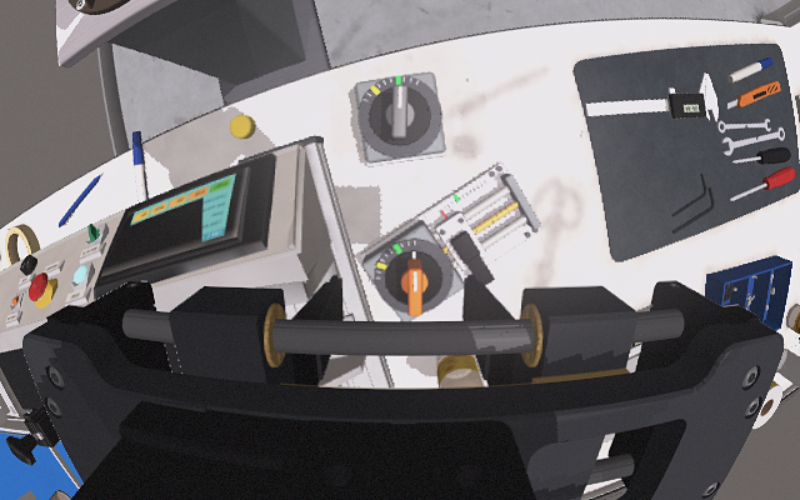

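Wrist view (800x500): orange bar from (415,315) to (415,258) with the white pointer end pointing up (towards the robot); green mark (398,248), yellow (380,266); panel edge just left of it. Now measure the bar and clearance to the panel and bottle.

```bash
cat >> h.py <<'E'
def wpts(c,s):
    v,u=np.mgrid[0:400,0:640]; dx,dy=u-float(c["cx"]),v-float(c["cy"]); r=np.hypot(dx,dy)+1e-9; th=r/float(c["fx"])
    z=c["range_z"]; t=np.tan(th)*z
    P=np.stack([t*dx/r,t*dy/r,z],-1); T=np.array(c["tool_from_camera"]); P=P@T[:3,:3].T+T[:3,3]
    return P@R.from_euler('xyz',s["tcp_rot"]).as_matrix().T+np.array(s["eef_pos"])
def orange(c,s,h=97,lo=(5,150,100)):
    hsv=cv2.cvtColor(c["image"],cv2.COLOR_BGR2HSV); m=cv2.inRange(hsv,lo,(20,255,255)); P=wpts(c,s)
    m[(abs(P[...,2]-h)>8)|(abs(P[...,0]-592)>50)|(abs(P[...,1]-306)>50)]=0
    v,u=np.nonzero(m); return np.array([wray(c,s,a,b,h) for a,b in zip(u,v)])
E
python3 - <<'E'
from h import *
w=dict(np.load("w1.npz")); s=dict(np.load("s1.npz"))
o=orange(w,s)[:,:2].astype(np.float32); r=cv2.minAreaRect(o); print(len(o),o.mean(0),r)
P=wpts(w,s); ok=w["range_z"]>0
Q=np.vstack([P[ok]]+[pts(c)[c["range_z"]>0] for c in(env.read_camera("scene"),env.read_camera("side"))])
for y in range(200,420,20):
    row=[]
    for x in range(480,740,20):
        q=Q[(abs(Q[:,0]-x-10)<10)&(abs(Q[:,1]-y-10)<10)&(Q[:,2]<330)]
        row.append("%4d"%(np.percentile(q[:,2],95) if len(q)>3 else -1))
    print(y,*row)
# white pointer / marks
hsv=cv2.cvtColor(w["image"],cv2.COLOR_BGR2HSV)
for n,lo,hi in(("green",(45,120,80),(75,255,255)),("yellow",(24,130,120),(34,255,255))):
    m=cv2.inRange(hsv,lo,hi); m[(abs(P[...,0]-592)>55)|(abs(P[...,1]-306)>55)]=0
    v,u=np.nonzero(m); q=np.array([wray(w,s,a,b,48) for a,b in zip(u,v)]); print(n,len(q),q.mean(0))
E
```

```text
345 [594.8579 304.5788] ((594.0931396484375, 305.0304260253906), (14.515463829040527, 46.7990837097168), 75.9670639038086)
200  191  196  200  200   99 -562   93   95  196  209  209  210  253
220  185  196  199  199   98   86   93   94  197  209  210  210  252
240  161  185   86   86   86   86   86   87  198  208  209  209  251
260    0  327  325   28   48   53   53   47  197  200  198  199  251
280    0  325  325   48   53   94   96   48   45    0 -562   -1    0
300    0    1    1   48   96   97   97   53    0    0    2  100  163
320    1    1  321  325   54   54   54   48    0    0    3  115  166
340    1    1  327   34   47   48   47   44    0    1    2   98  130
360    1    2   13   34   47   47   47   46 -555   -1    2    2    2
380    1   12   24   27   31   45   47   46    0    2    3    2    2
400    1   13   26   26   26   26   10    0    0    1    2    2    2
green 30 [559.21598225 295.11693971  48.        ]
yellow 29 [573.57500551 273.60352239  48.        ]
```

```bash
python3 - <<'E'
from h import *
w=dict(np.load("w1.npz")); s=dict(np.load("s1.npz"))
P=wpts(w,s); ok=w["range_z"]>0
W=R.from_euler('xyz',s["tcp_rot"]).as_matrix(); G=((P-s["eef_pos"])@W)[ok]; G=G[np.isfinite(G).all(1)]
for z in range(-220,10,10):
    q=G[(G[:,2]>=z)&(G[:,2]<z+10)&(abs(G[:,1])<130)&(abs(G[:,0])<80)]
    if len(q)>3: print(z,len(q),"x",np.percentile(q[:,0],[1,99]).round(),"y",np.percentile(q[:,1],[1,99]).round())
for n in("scene","side"):
    c=env.read_camera(n); Q=pts(c)[c["range_z"]>0]
    print(n)
    for x in range(600,720,10):
        q=Q[(abs(Q[:,0]-x-5)<5)&(Q[:,1]>150)&(Q[:,1]<300)&(Q[:,2]>60)]
        print(x,[(y,len(r),int(r[:,2].min()),int(r[:,2].max())) for y in range(200,300,10) if len(r:=q[abs(q[:,1]-y-5)<5])])
E
```

```text
-160 7429 x [22. 28.] y [-51.  15.]
-150 31370 x [-11.  35.] y [-89.  86.]
-140 4821 x [-17.  36.] y [-88.  84.]
-130 20542 x [-25.  36.] y [-77.  74.]
-120 5076 x [-23.  36.] y [-81.  77.]
-110 1204 x [-30.  35.] y [-80.  78.]
-100 350 x [-5. 10.] y [-32.  29.]
-90 404 x [-10.   4.] y [-32.  29.]
-80 471 x [-10.  13.] y [-40.  37.]
-70 429 x [-9. 13.] y [-39.  36.]
-60 361 x [ 1. 13.] y [-38.  35.]
-50 341 x [-4. 13.] y [-37.  34.]
-40 294 x [-8. 13.] y [-35.  32.]
-30 59 x [-9. 12.] y [-33.  31.]
scene
600 [(290, 25, 73, 98)]
610 [(290, 5, 93, 97)]
620 []
630 []
640 [(200, 63, 128, 189), (210, 58, 129, 188), (220, 11, 128, 183), (230, 8, 172, 183), (240, 45, 171, 189), (250, 23, 172, 189)]
650 [(200, 103, 127, 208), (210, 66, 133, 209), (220, 107, 127, 204), (230, 90, 128, 206), (240, 73, 158, 204), (250, 63, 163, 203), (260, 59, 163, 198), (270, 2, 176, 187)]
660 [(200, 52, 155, 209), (210, 47, 154, 210), (220, 41, 155, 209), (230, 50, 155, 209), (240, 40, 154, 209), (250, 27, 156, 206), (260, 13, 191, 201), (270, 8, 170, 187)]
670 [(200, 16, 207, 209), (210, 15, 207, 209), (220, 
[... 1572 characters left out ...]
(220, 24, 181, 210), (230, 22, 185, 210), (240, 17, 207, 209), (250, 8, 200, 206), (260, 1, 197, 197)]
680 [(200, 23, 206, 210), (210, 21, 206, 211), (220, 25, 173, 210), (230, 17, 207, 210), (240, 16, 207, 210), (250, 5, 199, 205), (260, 1, 198, 198)]
690 [(200, 25, 164, 210), (210, 26, 165, 211), (220, 26, 164, 210), (230, 25, 165, 210), (240, 13, 207, 211), (250, 9, 200, 206), (260, 2, 197, 198)]
700 [(200, 20, 207, 211), (210, 21, 207, 210), (220, 18, 207, 210), (230, 20, 207, 210), (240, 25, 85, 210), (250, 3, 199, 205), (260, 1, 199, 199)]
710 [(200, 26, 207, 211), (210, 21, 208, 210), (220, 23, 207, 210), (230, 21, 207, 210), (240, 23, 86, 211), (250, 9, 199, 206), (260, 2, 197, 198)]
```

```bash
python3 -m pendant '[[[0.4,-0.02,0.003,0.03,0],[0.4,-0.045,0.007,0.06,-0.04],[0.4,-0.0645,0.0103,0.061,-0.04],[0.4,-0.0645,0.0103,0.061,-0.04],[0.4,-0.0645,0.0103,0.061,-0.04],[0.4,-0.0645,0.0103,0.061,-0.04],[0.4,-0.0645,0.0103,0.061,-0.04],[0.4,-0.0645,0.0103,0.061,-0.04]]]'
python3 - <<'E'
from h import *
s=env.state(); w=env.read_camera("wrist"); print(s["joints"],s["eef_pos"],s["tcp_rot"],s["opening"])
np.savez("w2.npz",**{k:np.array(v) for k,v in w.items()}); np.savez("s2.npz",**s)
cv2.imwrite("pics/w2.png",cv2.resize(w["image"],(800,500)))
o=orange(w,s)[:,:2].astype(np.float32); print(len(o),o.mean(0),cv2.minAreaRect(o))
P=wpts(w,s); ok=w["range_z"]>0
W=R.from_euler('xyz',s["tcp_rot"]).as_matrix(); G=((P-s["eef_pos"])@W)[ok]; G=G[np.isfinite(G).all(1)]
for z in range(-165,10,5):
    q=G[(G[:,2]>=z)&(G[:,2]<z+5)&(abs(G[:,1])<130)&(abs(G[:,0])<80)]
    if len(q)>3: print(z,len(q),"x",np.percentile(q[:,0],[0,2,98]).round(),"y",np.percentile(q[:,1],[0,2,98,100]).round())
hsv=cv2.cvtColor(w["image"],cv2.COLOR_BGR2HSV)
for n,lo,hi in(("green",(45,120,80),(75,255,255)),("yellow",(24,130,120),(34,255,255))):
    m=cv2.inRange(hsv,lo,hi); m[(abs(P[...,0]-592)>55)|(abs(P[...,1]-306)>55)]=0
    v,u=np.nonzero(m); q=np.array([wray(w,s,a,b,48) for a,b in zip(u,v)]); print(n,len(q),q.mean(0) if len(q) else 0)
E
```

```text
t: 2.9
eef_pos: [594.2, 304.5, 190.6]
tcp_rot: [3.141, 0.001, 2.931]
ft_force: [-0.2, -0.5, -1.1]
opening: 0.404
[ 3.74698565e-01  5.48598084e-01  1.44006087e+00  1.05832118e-04
  1.15204172e+00 -9.85754837e-01] [594.19719957 304.52935726 190.64634733] [3.14101943e+00 6.90217885e-04 2.93120654e+00] 0.4037763011883151
403 [598.5685  303.41275] ((594.9201049804688, 304.5633239746094), (11.664705276489258, 45.789939880371094), 77.79673767089844)
-160 2492 x [21. 22. 27.] y [-53. -50.  14.  16.]
-155 4942 x [ 5. 24. 27.] y [-78. -49.  14.  74.]
-150 23083 x [-19.  -9.  35.] y [-92. -88.  85.  90.]
-145 8246 x [-16.  -7.  35.] y [-88. -77.  73.  85.]
-140 2800 x [-18. -11.  35.] y [-91. -85.  82.  87.]
-135 1997 x [-21. -13.  36.] y [-90. -86.  83.  87.]
-130 10139 x [-31. -15.  36.] y [-89. -76.  73.  86.]
-125 10031 x [-33. -26.  36.] y [-83. -76.  73.  80.]
-120 3215 x [-34. -23.  36.] y [-83. -77.  74.  80.]
-115 1899 x [-29. -23.  36.] y [-83. -78.  76.  80.]
-110 928 x [-32. -29.  35.] y [-83. -80.  77.  80.]
-105 147 x [ 1.  2. 13.] y [-78. -22.  19.  19.]
-100 133 x [-3. -2. 10.] 
[... 324 characters left out ...]
-65 197 x [ 4.  5. 13.] y [-30. -29.  26.  27.]
-60 172 x [ 3.  3. 13.] y [-29. -28.  25.  26.]
-55 156 x [ 0.  1. 13.] y [-28. -28.  24.  25.]
-50 156 x [-2. -2. 13.] y [-28. -27.  24.  25.]
-45 137 x [-5. -4. 13.] y [-27. -27.  24.  24.]
-40 122 x [-7. -6. 13.] y [-27. -26.  22.  24.]
-35 114 x [-8. -8. 13.] y [-25. -25.  21.  22.]
-30 50 x [-10.  -9.  12.] y [-25. -24.  21.  21.]
-10 2446 x [25. 28. 60.] y [-130. -129.  -79.  -76.]
-5 1688 x [-69.  38.  75.] y [-130. -129.  -78.  -27.]
0 602 x [-72. -70.  79.] y [-130. -129.  -26.  -20.]
5 388 x [-75. -73.  80.] y [-130. -127.  -20.  -18.]
green 30 [558.79938548 295.37706938  48.        ]
yellow 12 [573.86248095 275.86275065  48.        ]
```

View pics/w2.png

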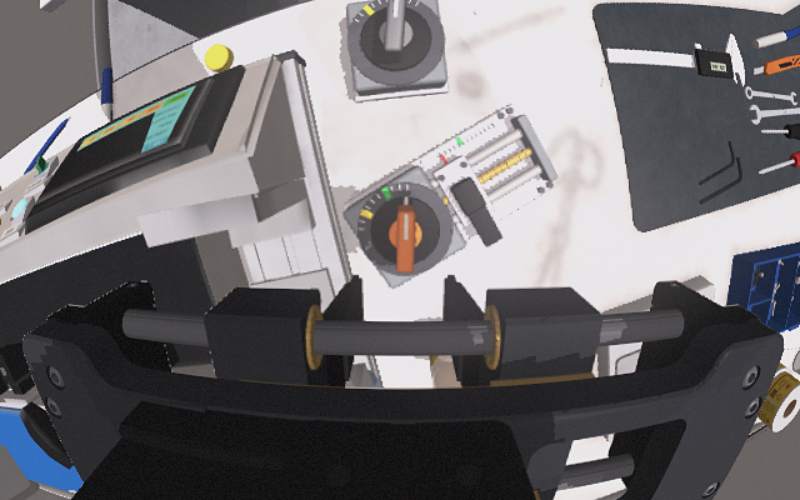

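Orange bar from (405,205) to (403,270) px, gripper end plates at ±76–90 mm. The panel and conveyor end rise to ~200 mm beside the knob, so I check the body's swept box against the point cloud before gripping.

```bash
python3 - <<'E'
from h import *
C=[]
for i in(1,2):
    w=dict(np.load(f"w{i}.npz")); s=dict(np.load(f"s{i}.npz")); P=wpts(w,s)[w["range_z"]>0]
    W=R.from_euler('xyz',s["tcp_rot"]).as_matrix(); g=(P-s["eef_pos"])@W
    C.append(P[~((abs(g[:,0])<80)&(abs(g[:,1])<130)&(g[:,2]<-5))&np.isfinite(P).all(1)])
s=env.state(); W=R.from_euler('xyz',s["tcp_rot"]).as_matrix()
for n in("scene","side"):
    c=env.read_camera(n); P=pts(c)[c["range_z"]>0]; g=(P-s["eef_pos"])@W
    C.append(P[~((abs(g[:,0])<90)&(abs(g[:,1])<130)&(g[:,2]<5))])
C=np.vstack(C); C=C[(abs(C[:,0]-594)<250)&(abs(C[:,1]-305)<250)&(C[:,2]>100)]; np.save("cloud.npy",C)
def hit(x,y,z,yaw,z0):
    g=(C-[x,y,z])@R.from_euler('xyz',[np.pi,0,yaw]).as_matrix()
    m=(abs(g[:,0])<38)&(abs(g[:,1])<91)&(g[:,2]<z0)&(g[:,2]>-250); q=C[m]
    return (len(q),q.min(0).round(),q.max(0).round()) if len(q) else 0
for k in np.arange(0,1.3,.1): print("%.1f"%k,hit(594,305,75,2.92+k,-107),"| box78:",(h:=hit(594,305,75,2.92+k,-78)) and h[0])
E
```

```text
0.0 (199, array([537., 223., 182.]), array([545., 237., 201.])) | box78: 340
0.1 0 | box78: 0
0.2 0 | box78: 0
0.3 0 | box78: 0
0.4 (2, array([643., 244., 183.]), array([643., 246., 184.])) | box78: 3
0.5 (44, array([643., 228., 182.]), array([653., 253., 185.])) | box78: 122
0.6 (98, array([643., 231., 182.]), array([657., 260., 192.])) | box78: 286
0.7 (174, array([643., 233., 182.]), array([658., 266., 192.])) | box78: 498
0.8 (203, array([643., 233., 182.]), array([661., 272., 192.])) | box78: 581
0.9 (208, array([643., 235., 182.]), array([679., 274., 202.])) | box78: 609
1.0 (206, array([643., 233., 182.]), array([679., 274., 198.])) | box78: 607
1.1 (210, array([643., 231., 182.]), array([665., 274., 192.])) | box78: 619
1.2 (214, array([643., 228., 182.]), array([665., 274., 192.])) | box78: 644
```

Gripping it would swing the gripper's end plates into the conveyor end (about 190 mm high) past roughly 0.4 rad, so I'll push instead. The open gripper hangs off to +y and the inner face of its −y finger does the pushing: on the tail for counter-clockwise, on the pointer end for clockwise. First I check both paths for clearance.

```bash
cat >> h.py <<'E'
K=np.array([594.5,304.8]); B0=2.905
def tcp(k,rho,mode,yaw,gap=0):
    "TCP xy with -y finger's inner corner (tool +10,-47.5) on bar face at radius rho; gap>0 = clear of it"
    a=B0+k+(np.pi if mode=="ccw" else 0); u=np.array([np.cos(a),np.sin(a)])
    n=np.array([np.sin(a),-np.cos(a)])*(1 if mode=="ccw" else -1)
    xt=np.array([np.cos(yaw),np.sin(yaw)]); yt=np.array([np.sin(yaw),-np.cos(yaw)])
    return K+rho*u+(7+gap)*n-10*xt+47.5*yt
def hit(x,y,z,yaw,z0):
    C=np.load("cloud.npy"); g=(C-[x,y,z])@R.from_euler('xyz',[np.pi,0,yaw]).as_matrix()
    return int(((abs(g[:,0])<42)&(abs(g[:,1])<95)&(g[:,2]<z0)&(g[:,2]>-250)).sum())
def totool(d,yaw): return np.array([np.cos(yaw)*d[0]+np.sin(yaw)*d[1],np.sin(yaw)*d[0]-np.cos(yaw)*d[1]]).round(1)
E
python3 - <<'E'
from h import *
for yaw in(2.85,2.93,3.05):
  for mode,rho,ks in(("ccw",14,[0,.3,.6,.9,1.2]),("cw",14,[1.2,.9,.5]),("cw",10,[1.2,.5])):
    print(yaw,mode,rho,[(tuple((p:=tcp(k,rho,mode,yaw)).round()),hit(*p,66,yaw,-78)) for k in ks],"start gap12",hit(*tcp(ks[0],rho,mode,yaw,12),66,yaw,-78))
yaw=2.931; s=env.state(); p0=tcp(0,14,"ccw",yaw,10); print("to gap10",totool(p0-s["eef_pos"][:2],yaw))
for k in(0,.2,.4,.6,.8,1.0,1.2): print(k,totool(tcp(k,14,"ccw",yaw)-p0,yaw))
E
```

```text
2.85 ccw 14 [((np.float64(630.0), np.float64(337.0)), 27), ((np.float64(632.0), np.float64(341.0)), 41), ((np.float64(633.0), np.float64(346.0)), 36), ((np.float64(633.0), np.float64(351.0)), 15), ((np.float64(631.0), np.float64(355.0)), 0)] start gap12 33
2.85 cw 14 [((np.float64(615.0), np.float64(332.0)), 0), ((np.float64(611.0), np.float64(333.0)), 0), ((np.float64(606.0), np.float64(337.0)), 0)] start gap12 22
2.85 cw 10 [((np.float64(618.0), np.float64(335.0)), 0), ((np.float64(610.0), np.float64(338.0)), 0)] start gap12 33
2.93 ccw 14 [((np.float64(626.0), np.float64(339.0)), 66), ((np.float64(629.0), np.float64(343.0)), 160), ((np.float64(630.0), np.float64(348.0)), 149), ((np.float64(630.0), np.float64(352.0)), 34), ((np.float64(628.0), np.float64(357.0)), 4)] start gap12 61
2.93 cw 14 [((np.float64(612.0), np.float64(334.0)), 0), ((np.float64(608.0), np.float64(335.0)), 0), ((np.float64(603.0), np.float64(339.0)), 0)] start gap12 36
2.93 cw 10 [((np.float64(614.0), np.float64(337.0)), 0), ((np.float64(606.0), np.float64(340.0)), 0)] start gap12 64
3.05 ccw 14 [((np.float64(621.0), np.float64(341.0)), 310), ((np.float64(623.0), np.float64(345.0)), 365), ((np.float64(624.0), np.float64(350.0)), 363), ((np.float64(624.0), np.float64(354.0)), 308), ((np.float64(623.0), np.float64(359.0)), 113)] start gap12 207
3.05 cw 14 [((np.float64(607.0), np.float64(336.0)), 0), ((np.float64(602.0), np.float64(337.0)), 0), ((np.float64(597.0), np.float64(341.0)), 0)] start gap12 103
3.05 cw 10 [((np.float64(609.0), np.float64(339.0)), 1), ((np.float64(601.0), np.float64(342.0)), 0)] start gap12 247
to gap10 [-23.6  30.6]
0 [-0.3 10. ]
0.2 [-1.4 12.9]
0.4 [-2. 16.]
0.6 [-2.  19.1]
0.8 [-1.4 22.1]
1.0 [-0.1 25. ]
1.2 [ 1.7 27.6]
```

```bash
python3 - <<'E'
from h import *
for yaw in(2.5,2.6,2.7):
  for mode,rho,ks in(("ccw",14,[0,.3,.6,.9,1.2]),("cw",14,[1.2,.9,.5])):
    print(yaw,mode,[(*(p:=tcp(k,rho,mode,yaw)).round().astype(int).tolist(),hit(*p,66,yaw,-78)) for k in ks],"gap12",hit(*tcp(ks[0],rho,mode,yaw,12),66,yaw,-78))
yaw=2.6; s=env.state(); p0=tcp(0,14,"ccw",yaw,10); print("to gap10",totool(p0-s["eef_pos"][:2],s["tcp_rot"][2]),p0)
for k in(0,.2,.4,.6,.8,1.0,1.2): print(k,totool(tcp(k,14,"ccw",yaw)-p0,yaw))
E
```

```text
2.5 ccw [(643, 327, 0), (645, 331, 0), (647, 335, 0), (646, 340, 0), (645, 344, 0)] gap12 23
2.5 cw [(629, 321, 0), (624, 323, 0), (619, 326, 0)] gap12 3
2.6 ccw [(640, 330, 0), (642, 334, 0), (643, 339, 0), (643, 343, 0), (641, 348, 0)] gap12 9
2.6 cw [(625, 325, 0), (621, 326, 0), (616, 330, 0)] gap12 2
2.7 ccw [(636, 333, 2), (638, 337, 2), (639, 342, 0), (639, 347, 0), (638, 351, 0)] gap12 14
2.7 cw [(622, 328, 0), (617, 329, 0), (612, 333, 0)] gap12 7
to gap10 [-38.4  24.7] [637.18053782 320.53930153]
0 [3.  9.5]
0.2 [ 2.8 12.7]
0.4 [ 3.3 15.8]
0.6 [ 4.3 18.7]
0.8 [ 5.9 21.4]
1.0 [ 8.  23.7]
1.2 [10.6 25.5]
```

```bash
python3 -m pendant '[[[1,-0.02,0.014,0,0.12],[1,-0.0388,0.0277,0,0.24],[1,-0.0388,0.0277,0,0.331],[1,-0.0388,0.0277,0.03,0.331],[1,-0.0388,0.0277,0.06,0.331],[1,-0.0388,0.0277,0.06,0.331],[1,-0.0388,0.0277,0.06,0.331],[1,-0.0388,0.0277,0.06,0.331]]]'
python3 - <<'E'
from h import *
s=env.state(); w=env.read_camera("wrist"); p=tcp(0,14,"ccw",2.6,7)
print(s["eef_pos"],s["tcp_rot"],s["opening"],"want",p,"err tool",totool(p-s["eef_pos"][:2],s["tcp_rot"][2]))
o=orange(w,s)[:,:2].astype(np.float32); print(len(o),cv2.minAreaRect(o))
cv2.imwrite("pics/w3.png",w["image"][60:310,150:550].repeat(2,0).repeat(2,1))
E
```

```text
t: 3.85
eef_pos: [639.1, 323.6, 131.9]
tcp_rot: [3.14, 0.001, 2.6]
ft_force: [0.1, -0.1, 0.9]
opening: 0.987
[639.07793379 323.56724642 131.88171119] [3.13950457e+00 1.47519680e-03 2.59975805e+00] 0.9868165064864306 want [637.88371252 323.45572834] err tool [ 1.  -0.7]
852 ((595.5549926757812, 305.1340637207031), (13.616458892822266, 47.982421875), 76.86067199707031)
```

View pics/w3.png

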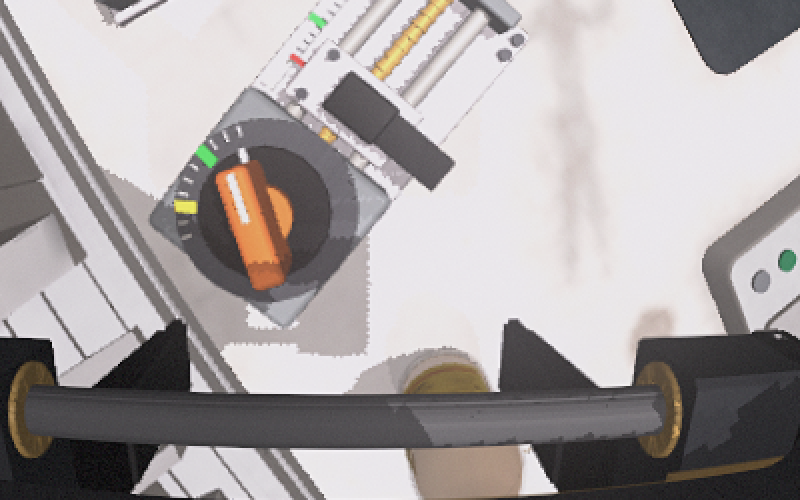

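Picture shows the bar from (240,165) to (270,285), pointer at white tick 0, fingers clear of it to the lower left; the bottle is beyond. Descending.

```bash
python3 -m pendant '[[[1,0,0,0.02,0],[1,0,0,0.04,0],[1,0,0,0.055,0],[1,0,0,0.066,0],[1,0,0,0.066,0],[1,0,0,0.066,0],[1,0,0,0.066,0],[1,0,0,0.066,0]]]'
python3 - <<'E'
from h import *
s=env.state(); w=env.read_camera("wrist"); yaw=s["tcp_rot"][2]
print(s["eef_pos"],s["tcp_rot"],s["ft_force"],yaw)
o=orange(w,s)[:,:2].astype(np.float32); print(len(o),cv2.minAreaRect(o))
for k in(0,.2,.4,.6,.8,1.0,1.1,1.2): print(k,totool(tcp(k,14,"ccw",yaw)-s["eef_pos"][:2],yaw))
E
```

```text
t: 4.7
eef_pos: [638.7, 323.4, 64.8]
tcp_rot: [3.14, 0.001, 2.6]
ft_force: [-0.3, -0.4, -0.7]
opening: 1.002
[638.70152624 323.40958198  64.8497912 ] [3.14046823e+00 7.77203209e-04 2.59980209e+00] [-0.3447437  -0.3516746  -0.74521902] 2.5998020920336478
1704 ((595.6532592773438, 306.1940002441406), (14.861151695251465, 48.38699722290039), 76.1555404663086)
0 [2.8 6.3]
0.2 [2.6 9.4]
0.4 [ 3.1 12.5]
0.6 [ 4.1 15.5]
0.8 [ 5.7 18.1]
1.0 [ 7.8 20.4]
1.1 [ 9.1 21.4]
1.2 [10.4 22.3]
```

```bash
python3 -m pendant '[[[1,0.0027,0.006,0,0],[1,0.0026,0.0095,0,0],[1,0.0031,0.0125,0,0],[1,0.0041,0.0155,0,0],[1,0.0057,0.0181,0,0],[1,0.0078,0.0204,0,0],[1,0.0078,0.0204,0,0],[1,0.0078,0.0204,0,0]]]'
cat >> h.py <<'E'
def knob(tag=None,crop=(60,310,150,550)):
    s=env.state(); w=env.read_camera("wrist"); yaw=s["tcp_rot"][2]; P=wpts(w,s)
    print("t %.2f"%s["t"],s["eef_pos"].round(1),"yaw %.3f"%yaw,"F",s["ft_force"].round(1))
    o=orange(w,s)[:,:2].astype(np.float32); (c,sz,_),bx=cv2.minAreaRect(o),cv2.boxPoints(cv2.minAreaRect(o))
    e=max((bx[1]-bx[0],bx[2]-bx[1]),key=np.linalg.norm); a=np.arctan2(e[1],e[0])%np.pi+np.pi
    if a>B0+np.pi-.3: a-=np.pi
    print("bar c",np.round(c,1),"size",np.round(sz,1),"angle %.3f k=%.3f"%(a,a-B0))
    hsv=cv2.cvtColor(w["image"],cv2.COLOR_BGR2HSV)
    for n,lo,hi in(("green",(45,120,80),(75,255,255)),("yellow",(24,130,120),(34,255,255))):
        m=cv2.inRange(hsv,lo,hi); m[(abs(P[...,0]-592)>55)|(abs(P[...,1]-306)>55)|(abs(P[...,2]-50)>8)]=0
        v,u=np.nonzero(m)
        if len(u)>5: q=np.array([wray(w,s,x,y,48) for x,y in zip(u,v)]).mean(0)[:2]; d=q-c; print(n,len(u),q.round(1),"ang %.3f r %.1f"%(np.arctan2(d[1],d[0])%(2*np.pi),np.hypot(*d)))
    if tag: r0,r1,c0,c1=crop; cv2.imwrite(f"pics/{tag}.png",w["image"][r0:r1,c0:c1].repeat(2,0).repeat(2,1))
    return s,w
E
python3 - <<'E'
from h import *
s,w=knob("w4"); yaw=s["tcp_rot"][2]
for k in(1.0,1.1,1.2,1.3): print(k,totool(tcp(k,14,"ccw",yaw)-s["eef_pos"][:2],yaw))
E
```

```text
t: 5.55
eef_pos: [643.9, 343.0, 64.2]
tcp_rot: [-3.141, 0.004, 2.601]
ft_force: [5.8, -11.3, 0.8]
opening: 1.0
t 5.55 [643.9 343.   64.2] yaw 2.601 F [  5.8 -11.3   0.8]
bar c [595.  306.7] size [48.5 15.4] angle 3.712 k=0.807
green 94 [559.3 295.5] ang 3.447 r 37.4
1.0 [2.3 1. ]
1.1 [3.5 1.9]
1.2 [4.8 2.8]
1.3 [6.2 3.5]
```

View pics/w4.png

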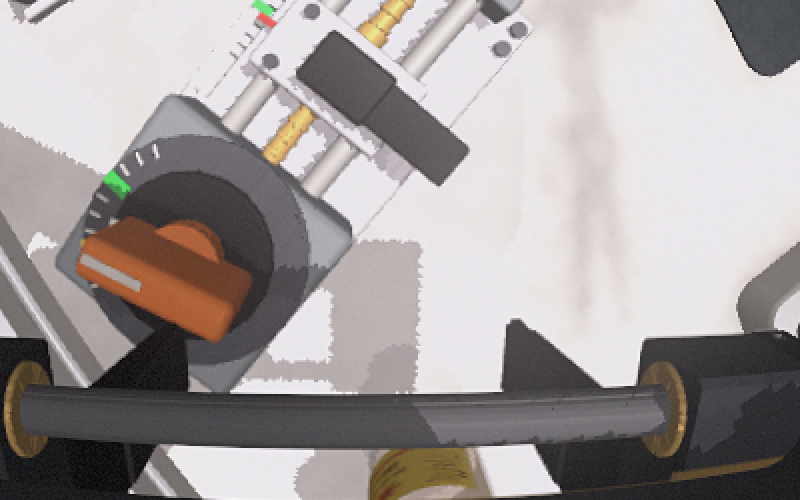

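Bar now at about 0.81 rad, the white pointer end at lower left just short of the yellow mark; red slide pointer is next to its green mark. Continue in a smaller step.

```bash
python3 -m pendant '[[[1,0.001,0.0008,0,0],[1,0.002,0.0015,0,0],[1,0.003,0.0021,0,0],[1,0.0039,0.0026,0,0],[1,0.0039,0.0026,0,0],[1,0.0039,0.0026,0,0],[1,0.0039,0.0026,0,0],[1,0.0039,0.0026,0,0]]]'
python3 - <<'E'
from h import *
s,w=knob(); yaw=s["tcp_rot"][2]
for k in(1.0,1.1,1.2,1.3): print(k,totool(tcp(k,14,"ccw",yaw)-s["eef_pos"][:2],yaw))
E
```

```text
t: 6.4
eef_pos: [643.1, 347.7, 64.4]
tcp_rot: [3.14, 0.005, 2.601]
ft_force: [11.2, -8.6, -1.3]
opening: 1.001
t 6.40 [643.1 347.7  64.4] yaw 2.601 F [11.2 -8.6 -1.3]
bar c [594.9 306.6] size [47.9 15. ] angle 4.090 k=1.185
green 84 [559.4 295.5] ang 3.446 r 37.2
1.0 [-0.8 -2.6]
1.1 [ 0.4 -1.6]
1.2 [ 1.7 -0.8]
1.3 [ 3.1 -0. ]
```

```bash
python3 - <<'E'
from h import *
w=env.read_camera("wrist"); cv2.imwrite("pics/w5.png",cv2.resize(w["image"][130:230,165:305],None,fx=5.5,fy=5.5,interpolation=cv2.INTER_CUBIC))
E
```

```text
(no output)
```

View pics/w5.png

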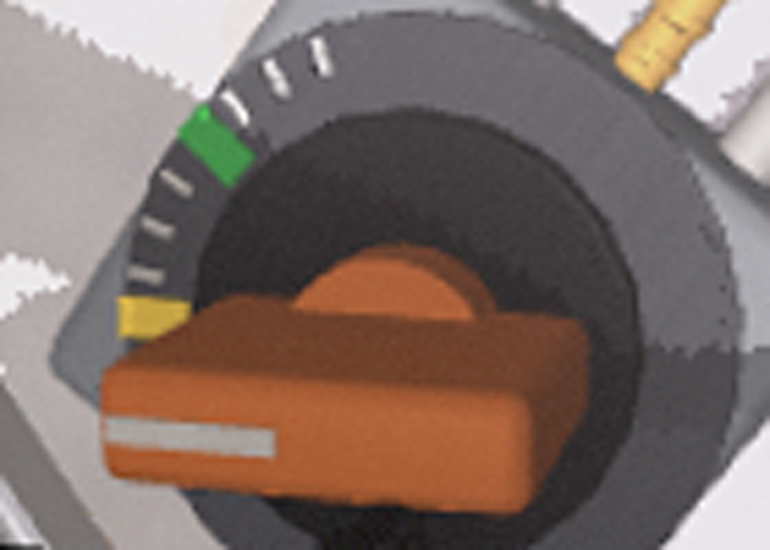

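```bash
python3 - <<'E'
from h import *
s=env.state(); w=env.read_camera("wrist"); np.savez("w6.npz",**{k:np.array(v) for k,v in w.items()}); np.savez("s6.npz",**s)
for i in(1,2,6):
    w=dict(np.load(f"w{i}.npz")); s=dict(np.load(f"s{i}.npz")); P=wpts(w,s); hsv=cv2.cvtColor(w["image"],cv2.COLOR_BGR2HSV)
    near=(np.hypot(P[...,0]-595,P[...,1]-305)<46)&(abs(P[...,2]-49)<8); M={}
    for n,lo,hi in(("g",(45,100,60),(80,255,255)),("y",(22,100,60),(36,255,255))):
        m=cv2.inRange(hsv,lo,hi)*near; v,u=np.nonzero(m); q=np.array([wray(w,s,x,y,48)[:2] for x,y in zip(u,v)]); M[n]=q.mean(0); print(i,n,len(q),M[n].round(1),q.min(0).round(1),q.max(0).round(1))
    c=M["y"]-M["g"]; L=np.hypot(*c); z=np.arctan2(c[1],c[0])+2*np.pi-.85-np.pi/2; nrm=np.array([-c[1],c[0]])/L; r=L/2/np.sin(.35)
    print("zero %.3f r %.1f"%(z,r),"centre",((M["g"]+M["y"])/2+nrm*r*np.cos(.35)).round(1))
    # bright white top stripe / bar faces: edges on top face via rect already; black disc centre at z=54
    m=((hsv[...,2]<70)&(np.hypot(P[...,0]-595,P[...,1]-305)<34)&(abs(P[...,2]-54)<5)).astype(np.uint8); v,u=np.nonzero(m)
    q=np.array([wray(w,s,x,y,54)[:2] for x,y in zip(u,v)],np.float32); 
    if len(q)>10: print("disc",len(q),cv2.minEnclosingCircle(q))
    o=orange(w,s)[:,:2].astype(np.float32); vx=cv2.fitLine(o,cv2.DIST_L2,0,.01,.01).ravel(); print("bar line %.3f"%(np.arctan2(vx[1],vx[0])%np.pi))
E
```

```text
1 g 35 [559.5 295.2] [554.2 292.1] [564.8 298.2]
1 y 36 [573.6 273.6] [569.7 268.4] [578.1 278.9]
zero 2.872 r 37.7 centre [596.2 303.8]
disc 409 ((594.5216674804688, 304.1965026855469), 30.269508361816406)
bar line 2.899
2 g 43 [558.9 295.2] [554.3 291.7] [563.9 298.3]
2 y 43 [573.5 275.6] [569.7 269.5] [578.6 344.6]
zero 2.933 r 35.5 centre [592.9 305.4]
disc 492 ((594.625, 303.5430603027344), 29.88552474975586)
bar line 2.896
6 g 98 [559.5 295.4] [553.9 291.9] [564.6 299.1]
6 y 77 [572.9 273.4] [568.7 268.6] [575.8 278.8]
zero 2.839 r 37.5 centre [596.3 302.8]
disc 2428 ((595.9427490234375, 305.4286193847656), 30.82025909423828)
bar line 0.937
```

```bash
sed -i 's/^K=.*/K=np.array([595.,304.8]); B0=2.887/' h.py; python3 - <<'E'
from h import *
s=env.state(); yaw=s["tcp_rot"][2]; e=s["eef_pos"][:2]
for g in(7,5): p=tcp(1.2,14,"cw",yaw,g); print(g,p,totool(p-e,yaw),hit(*p,66,yaw,-78))
C=np.load("cloud.npy"); print(C[(C[:,2]<110)&(C[:,1]>250)&(C[:,1]<275)&(abs(C[:,0]-600)<30)].shape)
E
python3 -m pendant '[[[1,-0.003,-0.007,0,0],[1,-0.003,-0.007,-0.015,0],[1,-0.003,-0.007,-0.035,0],[1,-0.003,-0.007,-0.045,0],[1,-0.003,-0.007,-0.045,0],[1,-0.003,-0.007,-0.045,0],[1,-0.003,-0.007,-0.045,0],[1,-0.003,-0.007,-0.045,0]]]'
python3 - <<'E'
from h import *
s,w=knob("w7"); yaw=s["tcp_rot"][2]; p=tcp(1.2,14,"cw",yaw,7); print(p,totool(p-s["eef_pos"][:2],yaw))
E
```

```text
7 [631.17465768 320.83370177] [ -3.6 -29.1] 0
5 [629.55318674 322.00452712] [ -1.6 -29. ] 0
(0, 3)
t: 7.35
eef_pos: [638.8, 341.4, 108.1]
tcp_rot: [-3.141, -0.001, 2.6]
ft_force: [0.6, -0.3, 0.9]
opening: 0.997
t 7.35 [638.8 341.4 108.1] yaw 2.600 F [ 0.6 -0.3  0.9]
bar c [595.4 305.6] size [47.9 14.5] angle 4.141 k=1.254
green 72 [559.5 295.5] ang 3.417 r 37.3
[631.21528144 320.7959573 ] [ -4.1 -21.5]
```

View pics/w7.png

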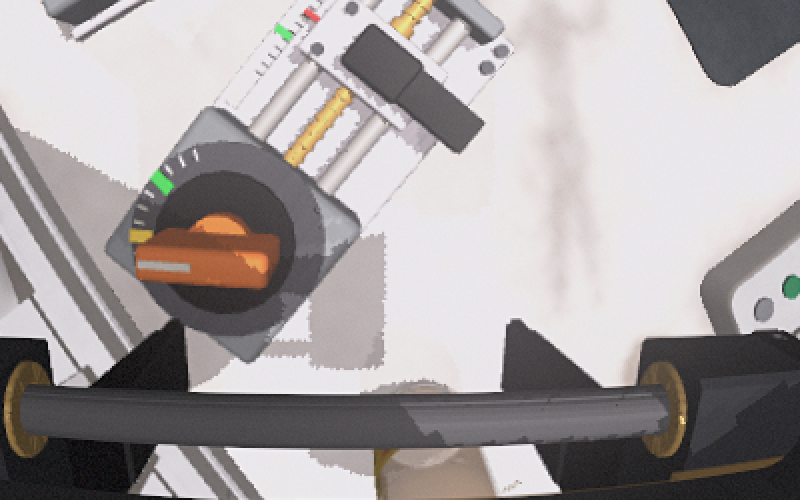

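Clear view: bar lies horizontally, (135,265) to (275,265), its pointer end by the yellow mark (140,237). The red slide pointer (312,14) is beyond its green mark (284,33), so their distance gives an independent reading of the knob angle.

```bash
cat >> h.py <<'E'
def slide(w,s):
    "signed travel estimate, mm, from red pointer and green mark on the scale"
    P=wpts(w,s); hsv=cv2.cvtColor(w["image"],cv2.COLOR_BGR2HSV); D=np.hypot(P[...,0]-595,P[...,1]-305)
    near=(D>48)&(D<160)&(P[...,2]<60)&(P[...,2]>0)&(P[...,1]>300)
    r=(cv2.inRange(hsv,(0,120,90),(7,255,255))|cv2.inRange(hsv,(172,120,90),(180,255,255)))*near; g=cv2.inRange(hsv,(45,100,80),(80,255,255))*near
    o=[]
    for n,m in(("r",r),("g",g)):
        k,l,st,_=cv2.connectedComponentsWithStats(m.astype(np.uint8)); i=1+st[1:,4].argmax(); v,u=np.nonzero(l==i); z=np.median(P[l==i][:,2])
        q=np.array([wray(w,s,x,y,z) for x,y in zip(u,v)]).mean(0); o.append(q); print(n,len(u),q.round(1))
    d=(o[0]-o[1])[:2]; ax=np.array([np.cos(B0-np.pi/2),np.sin(B0-np.pi/2)]); print("red-green along %.2f across %.2f |d| %.2f angle %.3f"%(d@ax,d@[-ax[1],ax[0]],np.hypot(*d),np.arctan2(d[1],d[0])))
E
python3 - <<'E'
from h import *
for i in(1,2,6): slide(dict(np.load(f"w{i}.npz")),dict(np.load(f"s{i}.npz")))
s=env.state(); slide(env.read_camera("wrist"),s)
E
```

```text
r 9 [541.1 353.5  18. ]
g 13 [526.9 372.5  12.3]
red-green along -14.78 across -18.55 |d| 23.71 angle -0.927
r 12 [540.6 353.4  18.5]
g 16 [527.  372.6  11.6]
red-green along -15.17 across -17.97 |d| 23.52 angle -0.956
r 28 [527.4 387.7  17.8]
g 45 [527.2 372.7  11.7]
red-green along 14.64 across 3.57 |d| 15.06 angle 1.555
r 20 [527.9 387.7  17.9]
g 31 [527.  372.7  11.8]
red-green along 14.81 across 2.95 |d| 15.10 angle 1.513
```

Slide travelled 36.7 mm → knob at 1.21 rad, on the yellow mark. Now reposition to the other side of the pointer end.

```bash
python3 -m pendant '[[[1,-0.002,-0.011,0,0],[1,-0.004,-0.0215,0,0],[1,-0.004,-0.0215,0,0],[1,-0.004,-0.0215,0.015,0],[1,-0.004,-0.0215,0.03,0],[1,-0.004,-0.0215,0.043,0],[1,-0.004,-0.0215,0.043,0],[1,-0.004,-0.0215,0.043,0]]]'
python3 - <<'E'
from h import *
s,w=knob(); slide(w,s); yaw=s["tcp_rot"][2]
for k in(1.21,1.1,1.0,.9,.8,.7,.6,.5): print(k,totool(tcp(k,14,"cw",yaw)-s["eef_pos"][:2],yaw))
E
```

```text
t: 8.25
eef_pos: [631.3, 321.1, 65.2]
tcp_rot: [-3.141, -0.001, 2.6]
ft_force: [0.2, 0.2, -0.8]
opening: 1.0
t 8.25 [631.3 321.1  65.2] yaw 2.600 F [ 0.2  0.2 -0.8]
bar c [594.9 306.2] size [48.2 14.8] angle 4.113 k=1.226
green 101 [559.4 295.4] ang 3.437 r 37.1
r 32 [527.9 387.8  17.9]
g 45 [527.  372.7  11.5]
red-green along 14.89 across 2.97 |d| 15.19 angle 1.513
1.21 [6.8 0.4]
1.1 [ 8.4 -0.2]
1.0 [ 9.9 -0.6]
0.9 [11.5 -0.8]
0.8 [13.  -0.8]
0.7 [14.6 -0.7]
0.6 [16.2 -0.4]
0.5 [17.7 -0. ]
```

```bash
python3 -m pendant '[[[1,0.005,0,0,0],[1,0.0075,0,0,0],[1,0.0095,-0.0005,0,0],[1,0.0115,-0.0008,0,0],[1,0.013,-0.0008,0,0],[1,0.0143,-0.0007,0,0],[1,0.0143,-0.0007,0,0],[1,0.0143,-0.0007,0,0]]]'
python3 - <<'E'
from h import *
s,w=knob(); slide(w,s); yaw=s["tcp_rot"][2]
for k in(.9,.8,.7,.6,.5): print(k,totool(tcp(k,14,"cw",yaw)-s["eef_pos"][:2],yaw))
E
```

```text
t: 9.1
eef_pos: [619.5, 327.6, 66.3]
tcp_rot: [3.141, 0.001, 2.6]
ft_force: [4.6, -3.0, 1.5]
opening: 1.0
t 9.10 [619.5 327.6  66.3] yaw 2.600 F [ 4.6 -3.   1.5]
bar c [594.4 306.3] size [48.4 15.5] angle 3.701 k=0.814
green 97 [559.4 295.6] ang 3.437 r 36.6
r 35 [528.6 387.4  18.2]
g 47 [527.1 372.7  11.8]
red-green along 14.63 across 2.26 |d| 14.81 angle 1.469
0.9 [-2.  -0.3]
0.8 [-0.5 -0.3]
0.7 [ 1.1 -0.2]
0.6 [2.6 0.1]
0.5 [4.2 0.5]
```

```bash
python3 -m pendant '[[[1,0.001,0.0001,0,0],[1,0.002,0.0002,0,0],[1,0.003,0.0003,0,0],[1,0.0031,0.0003,0,0],[1,0.0031,0.0003,0,0],[1,0.0031,0.0003,0,0],[1,0.0031,0.0003,0,0],[1,0.0031,0.0003,0,0]]]'
cat >> h.py <<'E'
def slide2(w,s):
    P=wpts(w,s); hsv=cv2.cvtColor(w["image"],cv2.COLOR_BGR2HSV); near=np.hypot(P[...,0]-528,P[...,1]-375)<40
    r=(cv2.inRange(hsv,(0,120,90),(7,255,255))|cv2.inRange(hsv,(172,120,90),(180,255,255)))*near; g=cv2.inRange(hsv,(45,100,80),(80,255,255))*near
    c=[]
    for m,h in((r,18),(g,12)):
        v,u=np.nonzero(m); c.append(wray(w,s,u.mean(),v.mean(),h)[:2])
    d=c[0]-c[1]; print("travel rel. green %.2f mm -> travel %.2f"%(d@[-.359,.933],22.5+d@[-.359,.933]))
E
python3 - <<'E'
from h import *
s,w=knob(); slide2(w,s); yaw=s["tcp_rot"][2]
for i in(1,2,6): slide2(dict(np.load(f"w{i}.npz")),dict(np.load(f"s{i}.npz")))
for k in(.7,.6,.5): print(k,totool(tcp(k,14,"cw",yaw)-s["eef_pos"][:2],yaw))
E
```

```text
t: 9.95
eef_pos: [617.3, 329.3, 66.4]
tcp_rot: [3.14, 0.002, 2.6]
ft_force: [5.8, -3.3, 0.4]
opening: 1.004
t 9.95 [617.3 329.3  66.4] yaw 2.600 F [ 5.8 -3.3  0.4]
bar c [594.4 306.6] size [48.6 15.7] angle 3.553 k=0.666
green 97 [559.2 295.4] ang 3.451 r 36.9
travel rel. green 7.04 mm -> travel 29.54
travel rel. green -22.82 mm -> travel -0.32
travel rel. green -22.70 mm -> travel -0.20
travel rel. green 13.96 mm -> travel 36.46
0.7 [-1.6 -0.6]
0.6 [-0.1 -0.3]
0.5 [1.4 0.1]
```

```bash
python3 -m pendant '[[[1,0.0006,0.0001,0,0],[1,0.0012,0.0003,0,0],[1,0.0018,0.0004,0,0],[1,0.0018,0.0004,0,0],[1,0.0018,0.0004,0,0],[1,0.0018,0.0004,0,0],[1,0.0018,0.0004,0,0],[1,0.0018,0.0004,0,0]]]'
python3 - <<'E'
from h import *
s,w=knob("w8"); slide2(w,s); s=env.state(); slide2(env.read_camera("wrist"),s)
E
```

```text
t: 10.8
eef_pos: [616.0, 330.6, 66.4]
tcp_rot: [3.14, 0.002, 2.6]
ft_force: [6.7, -4.3, 1.3]
opening: 0.998
t 10.80 [616.  330.6  66.4] yaw 2.600 F [ 6.7 -4.3  1.3]
bar c [594.6 306.5] size [48.5 15.5] angle 3.462 k=0.575
green 87 [559.3 295.3] ang 3.447 r 37.0
travel rel. green 5.39 mm -> travel 27.89
travel rel. green 1.35 mm -> travel 23.85
```

View pics/w8.png

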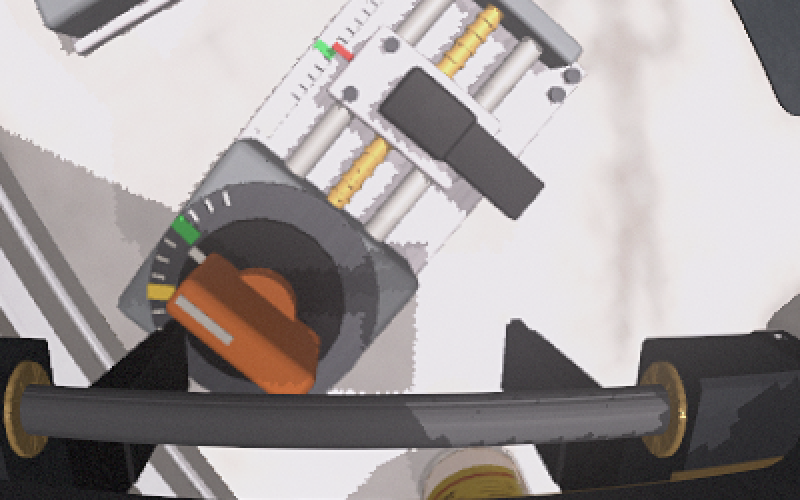

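View shows the white pointer (197,255) nearly on the dial's green mark (185,230), and the red slide pointer (343,52) just beyond its green mark (325,48). I'll steady the slide estimate before trimming.

```bash
cat >> h.py <<'E'
def slide3(n=3):
    for _ in range(n):
        s=env.state(); w=env.read_camera("wrist"); P=wpts(w,s); hsv=cv2.cvtColor(w["image"],cv2.COLOR_BGR2HSV); near=np.hypot(P[...,0]-528,P[...,1]-375)<40
        r=(cv2.inRange(hsv,(0,100,80),(8,255,255))|cv2.inRange(hsv,(170,100,80),(180,255,255)))*near; g=cv2.inRange(hsv,(45,90,70),(85,255,255))*near; c=[]
        for m,h in((r,18),(g,12)):
            k,l,st,ce=cv2.connectedComponentsWithStats(m.astype(np.uint8)); i=1+st[1:,4].argmax(); c.append(wray(w,s,*ce[i],h)[:2]); px=(st[i,4],ce[i].round(1)); print(px,end=" ")
        d=c[0]-c[1]; print("rel green %.2f across %.2f"%(d@[-.359,.933],d@[.933,.359]))
E
python3 - <<'E'
from h import *
slide3(3)
E
```

```text
(np.int32(39), array([321.1,  85.4])) (np.int32(45), array([311.5,  84.2])) rel green 3.35 across 7.14
(np.int32(39), array([321.1,  85.4])) (np.int32(45), array([311.7,  84.3])) rel green 3.32 across 6.96
(np.int32(39), array([321.1,  85.4])) (np.int32(45), array([311.7,  84.3])) rel green 3.32 across 6.96
```

```bash
python3 -m pendant '[[[1,0.0004,0.0001,0,0],[1,0.0008,0.0002,0,0],[1,0.001,0.0003,0,0],[1,0.001,0.0003,0,0],[1,0.001,0.0003,0,0],[1,0.001,0.0003,0,0],[1,0.001,0.0003,0,0],[1,0.001,0.0003,0,0]]]'
python3 - <<'E'
from h import *
knob(); slide3(2)
E
```

```text
t: 11.85
eef_pos: [615.3, 331.3, 66.3]
tcp_rot: [3.141, 0.002, 2.6]
ft_force: [6.3, -5.0, 0.3]
opening: 0.997
t 11.85 [615.3 331.3  66.3] yaw 2.600 F [ 6.3 -5.   0.3]
bar c [594.5 306.6] size [48.2 15.3] angle 3.411 k=0.524
green 89 [559.4 295.4] ang 3.451 r 36.9
(np.int32(39), array([319. ,  88.7])) (np.int32(33), array([310.8,  84.8])) rel green 1.00 across 7.61
(np.int32(40), array([319. ,  88.7])) (np.int32(33), array([310.8,  84.8])) rel green 0.96 across 7.64
```

```bash
python3 -m pendant '[[[1,0.0003,0.0001,0,0],[1,0.0003,0.0001,0,0],[1,0.0003,0.0001,0,0],[1,0.0003,0.0001,0,0],[1,0.0003,0.0001,0,0],[1,0.0003,0.0001,0,0],[1,0.0003,0.0001,0,0],[1,0.0003,0.0001,0,0]]]'
python3 - <<'E'
from h import *
s,w=knob(); slide3(2); im=w["image"]
a=cv2.resize(im[60:110,280:350],(700,500),interpolation=cv2.INTER_CUBIC)[:300]; b=cv2.resize(im[140:220,200:340],(700,400),interpolation=cv2.INTER_CUBIC)[:290]
cv2.imwrite("pics/w9.png",np.vstack([cv2.resize(im[70:100,280:350],(700,300),interpolation=cv2.INTER_CUBIC),b]))
E
```

```text
t: 12.8
eef_pos: [615.1, 331.5, 66.3]
tcp_rot: [3.141, 0.002, 2.6]
ft_force: [6.4, -4.2, 1.0]
opening: 1.0
t 12.80 [615.1 331.5  66.3] yaw 2.600 F [ 6.4 -4.2  1. ]
bar c [594.6 306.6] size [48.4 15.6] angle 3.386 k=0.499
green 90 [559.2 295.3] ang 3.452 r 37.2
(np.int32(38), array([318.3,  89.6])) (np.int32(30), array([310.5,  85.2])) rel green 0.50 across 7.56
(np.int32(40), array([318.3,  89.7])) (np.int32(29), array([310.5,  85.1])) rel green 0.38 across 7.74
```

View pics/w9.png

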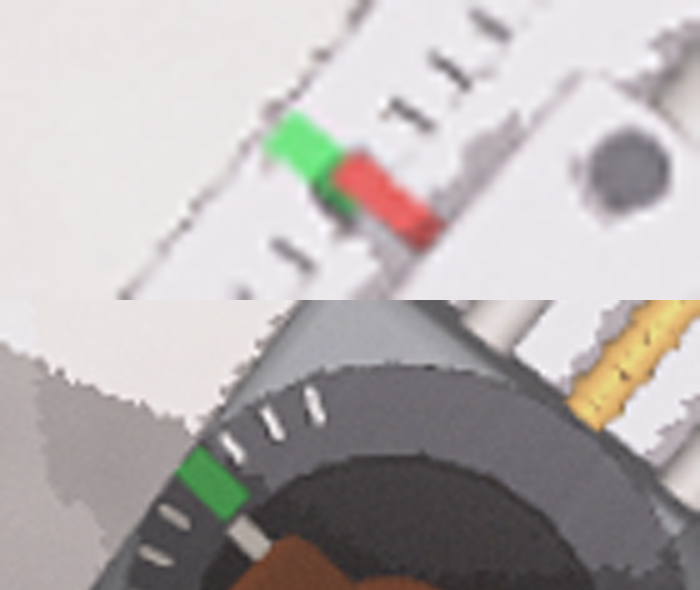

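Pointer (250,537) lines up with the dial's green mark (213,483), and the red slide pointer lines up with its green mark. Back off and lift clear, then verify from a clean view.

```bash
python3 -m pendant '[[[1,-0.003,-0.003,0,0],[1,-0.005,-0.005,-0.01,0],[1,-0.005,-0.005,-0.045,0],[1,-0.005,-0.005,-0.085,0],[1,-0.005,-0.005,-0.12,0],[1,-0.005,-0.005,-0.134,0],[1,-0.005,-0.005,-0.134,0],[1,-0.005,-0.005,-0.134,0]]]'
python3 -m pendant '[[[1,0.03,-0.012,0,0],[1,0.06,-0.024,0,0],[1,0.075,-0.03,0,0],[1,0.075,-0.03,0,0],[1,0.075,-0.03,0,0],[1,0.075,-0.03,0,0],[1,0.075,-0.03,0,0],[1,0.075,-0.03,0,0]]]'
python3 - <<'E'
from h import *
s,w=knob(); slide3(2); P=wpts(w,s); im=w["image"]
d=np.hypot(P[...,0]-560,P[...,1]-335); v,u=np.nonzero(d<75); r0,r1,c0,c1=max(v.min(),0),v.max(),u.min(),u.max(); f=min(800/(c1-c0),600/(r1-r0))
cv2.imwrite("pics/w10.png",cv2.resize(im[r0:r1,c0:c1],None,fx=f*.99,fy=f*.99,interpolation=cv2.INTER_CUBIC)); print(r0,r1,c0,c1,f)
E
```

```text
t: 13.75
eef_pos: [615.2, 324.8, 198.7]
tcp_rot: [-3.14, -0.001, 2.6]
ft_force: [0.7, -0.5, 0.1]
opening: 1.0
t: 14.55
eef_pos: [536.6, 337.7, 199.5]
tcp_rot: [-3.141, -0.0, 2.599]
ft_force: [0.3, 0.2, 0.6]
opening: 1.003
t 14.55 [536.6 337.7 199.5] yaw 2.599 F [0.3 0.2 0.6]
bar c [590.3 304.2] size [39.7 13.5] angle 3.434 k=0.547
green 30 [559.2 295.4] ang 3.420 r 32.3
yellow 37 [573.6 273.6] ang 4.214 r 34.9
(np.int32(16), array([348.4, 158.6])) (np.int32(11), array([342.8, 154.4])) rel green 0.43 across 7.94
(np.int32(17), array([348.3, 158.6])) (np.int32(12), array([342.7, 154.3])) rel green 0.43 across 8.06
133 399 98 588 1.6326530612244898
```

View pics/w10.png

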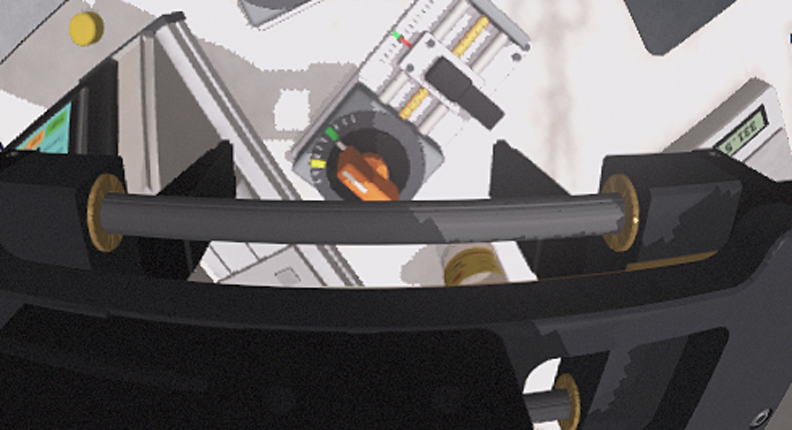

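```bash
python3 -m pendant '[[[1,0.03,-0.018,-0.02,0],[1,0.06,-0.036,-0.04,0],[1,0.06,-0.036,-0.05,0],[1,0.06,-0.036,-0.05,0],[1,0.06,-0.036,-0.05,0],[1,0.06,-0.036,-0.05,0],[1,0.06,-0.036,-0.05,0],[1,0.06,-0.036,-0.05,0]]]'
python3 - <<'E'
from h import *
s,w=knob(); slide3(2); im=w["image"]; P=wpts(w,s); hsv=cv2.cvtColor(im,cv2.COLOR_BGR2HSV); D=np.hypot(P[...,0]-595,P[...,1]-304.8)
m=((hsv[...,1]<60)&(hsv[...,2]>120)&(D>22)&(D<32)&(abs(P[...,2]-54)<6)); v,u=np.nonzero(m); q=np.array([wray(w,s,a,b,54)[:2] for a,b in zip(u,v)])
if len(q):
    for c in([595,304.3],[595.5,304.8]): d=q.mean(0)-c; print("pointer",len(q),q.mean(0).round(1),np.arctan2(d[1],d[0])%(2*np.pi),"green",np.arctan2(295.3-c[1],559.4-c[0])%(2*np.pi))
# grey knob bar direction now vs first wrist view
for W_,S_ in((dict(np.load("w1.npz")),dict(np.load("s1.npz"))),(w,s)):
    P=wpts(W_,S_); h=cv2.cvtColor(W_["image"],cv2.COLOR_BGR2HSV); m=(np.hypot(P[...,0]-424,P[...,1]-323)<45)&(abs(P[...,2]-97)<5)
    o=P[m][:,:2].astype(np.float32); print("grey",len(o),cv2.minAreaRect(o) if len(o)>5 else "")
v,u=np.nonzero(D<75); r0,r1,c0,c1=v.min(),v.max(),u.min(),u.max(); f=min(790/(c1-c0),590/(r1-r0)); cv2.imwrite("pics/w11.png",cv2.resize(im[r0:r1,c0:c1],None,fx=f,fy=f,interpolation=cv2.INTER_CUBIC))
E
```

```text
t: 15.5
eef_pos: [466.3, 337.9, 249.2]
tcp_rot: [-3.141, -0.001, 2.599]
ft_force: [0.4, -0.9, -0.2]
opening: 1.002
t 15.50 [466.3 337.9 249.2] yaw 2.599 F [ 0.4 -0.9 -0.2]
bar c [611.4 306.5] size [17.3 10.7] angle 4.144 k=1.257
green 29 [559.5 295.3] ang 3.354 r 53.0
(np.int32(13), array([369.4, 196.3])) (np.int32(10), array([365. , 192.5])) rel green 0.19 across 7.10
(np.int32(13), array([369.4, 196.3])) (np.int32(10), array([365. , 192.5])) rel green 0.19 across 7.11
pointer 15 [569.2 297.5] 3.3982065403134434 green 3.3892133184954534
pointer 15 [569.2 297.5] 3.4112579123596323 green 3.3989163685608816
grey 520 ((424.9324645996094, 332.0124816894531), (13.61381721496582, 49.128028869628906), 75.72254180908203)
grey 520 ((425.0021667480469, 332.40032958984375), (15.330506324768066, 50.850704193115234), 73.44157409667969)
```

View pics/w11.png

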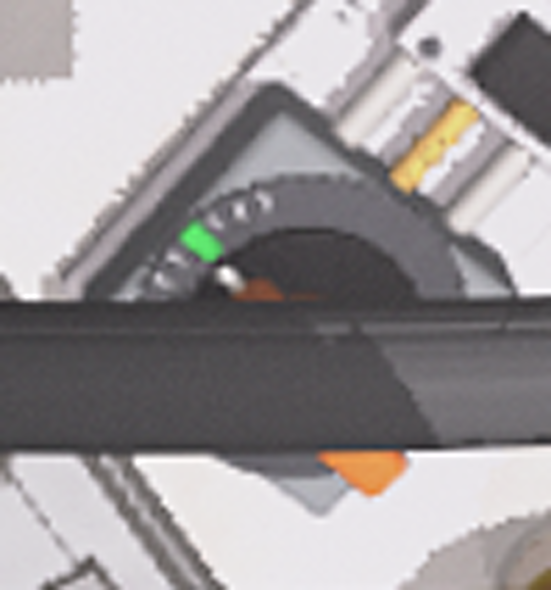

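Pointer at (228,275) points straight at the green mark (202,242): within about 0.01 rad. Slide is 0.2–0.4 mm from its mark, the grey knob reads the same, and the robot is clear. Handing in.

```bash
python3 -c "
from cell import env
s=env.state(); print(s['t'],s['ft_force'].round(1)); print(env.job_done())"
```

```text
15.65 [ 0.4 -0.8 -0.6]
the job is handed in; nothing more can be done
None
```

I turned the orange knob counter-clockwise to the yellow mark, brought it back clockwise onto the green mark and let go. I handed the job in at 15.65 s with the arm clear of everything.

- **Method:** I pushed the knob instead of gripping it. The point cloud showed that in one grasp the gripper's end plates would swing into the conveyor end past about 0.4 rad. So I used the inner face of one open finger, on the tail of the bar going out and on the pointer end coming back.
- **Overshoot:** The slide's travel of about 36.7 mm puts the knob at about 1.21 rad (yellow is 1.20). The bar angle in the images read 1.19–1.25 depending on the view.
- **Final knob angle:** The white pointer was within about 0.01 rad of the green mark. The last full view of the bar read 0.499 rad. Two later bar readings, 0.547 and 1.257, came from views where the gripper hid part of the bar, so I discarded them.
- **Final slide position:** Its red pointer read 0.2–0.4 mm past its green mark, approached clockwise so the play is taken up. One earlier, noisier slide reading disagreed, and I replaced that method with a steadier one.
- **Grey knob:** I never touched it. Its bar read the same before and after, within measurement noise (0.4 mm and about 2°).
- **Forces:** The measured wrist force at the end of each move stayed below about 15 N.

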